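# Stack a dish tray on the shaker and clamp it

### The job

Gently lower the dish tray that has the carrying handle onto the tray standing on the shaker, so that its four corner pins drop into the corner sockets and it sits fully down, and let go. Then tighten the clamp knob clockwise until the resistance rises sharply, add one eighth of a turn (45 degrees) more, and let go. Do not over-tighten, and leave the other things on the bench alone.

Things in the scene. Friction and masses are not known exactly. Their poses are not given: they have to be found in the camera images.
- tray_handle (a point): Centre of the handle of the loose dish tray (frosted plastic, 120 x 170 mm, 34 mm high, 0.35 kg, balanced). The handle is a bar along the tray's x (short side) across its middle, 12 mm thick (y), 16 mm tall; 29 mm free below it above the two dishes at its sides. This point is 54 mm above tray_bottom, 63 mm above the bench at the start. Axes of the tray, z up.
- tray_bottom (a point): Centre of the underside of the loose tray's floor, axes as the tray. Four pins of 8 mm diameter with round ends stick 9 mm down from here, at x = +-49 and y = +-74 mm. The tray is the same turned by 180 degrees.
- lower_tray_top (a point): Centre of the top plane of the tray that is fixed on the shaker deck (same footprint, 34 mm high, no handle); axes x short side, y long side, z up. Top about 104 mm above the bench. Its corner columns hold sockets 11 mm wide and 12 mm deep at x = +-49 and y = +-74 mm. Seated, tray_bottom coincides with this point, either way round.
- knob_grip (a point): Centre of the clamp's pale bar knob, on its vertical axis, 130 mm above the bench, 190 mm from the lower tray's centre. Bar along this point's x: 58 mm long, 13 thick (y), 28 tall (13 above, 15 below this point). 24 mm below it: top of a steel collar 42 mm wide. Clockwise from above tightens; freely (0.03 N m) for 50 to 130 degrees, varying, until the jaw meets the tray.
- knob (a joint): Stays at 0 while knob and collar run freely together; once the jaw bites, the collar (with a small pointer) stops and the knob turns on against it: the turning moment jumps from under 0.05 to 0.4 N m (0.2 or more still felt when pausing) and stays so, no spring-back on release. Value: knob's extra turn in rad past the bite (an eighth of a turn = 0.785); loosening does not undo it.
- jaw (a joint): Sliding clamp jaw with rubber face beside the lower tray, driven by the knob, 4 mm per rad; value in m, 0 when it is against the tray, negative when open (-0.0088 to -0.0036 at the start).
- dish_stack: Stack of five closed dishes, 90 mm wide, 75 mm high. Bystander.
- dish_pair: Two stacked dishes, 90 mm wide, 30 mm high. Bystander.
- tube_rack: White rack with small tubes, 100 x 70 x 62 mm. Bystander.
- grey_tub: Open grey plastic tub 140 x 100 x 60 mm. Bystander.
- reagent: Amber bottle, 64 mm wide, 130 mm high. Bystander.
- vial: Small glass jar, 28 mm wide, 50 mm high, between robot and shaker. Bystander.
- beaker: Glass beaker, 70 mm wide, 85 mm high. Bystander.
- slide_box: Flat grey slide box 100 x 85 x 32 mm. Bystander.

How it is judged:
By the outcome, as a careful person would: the job done as asked, in the order asked, and still so for the second after the job is handed in, with the robot touching nothing.
It also fails if it takes over 72 s, if anything falls off the work surface, if the arm or the gripper's body presses on something with over 40 N, if the wrist force passes 120 N, or if a joint passes its speed limit or range.

### The arm

A 6-joint arm with a two-finger parallel gripper is mounted at the origin on the work surface. World frame = base frame: x ahead of the robot, y to its left, z up, the work surface at z = 0. Lengths are in m, angles in rad, forces in N, time in s.
With the tool pointing down it reaches from about 0.375 to 0.9 m from the base axis. Payload 3.1 kg.
Tool frame: the origin (TCP) lies at the very end of the fingers, on their centre line; the grasp point (between the pads) lies 19 mm behind it (tcp_to_grasp is the distance from the TCP to the grasp point, in m); z points along the fingers, y is the direction in which the jaws open and shut (so a half turn about z gives the same grasp; the last joint's range is limited). The gripper opens to 85 mm and grips with 20 to 120 N. Pads are 22 mm wide; open, the fingers measure 114 mm over their backs; the gripper's body (76 mm by 85 mm) begins 54 mm behind the grasp point. The pads swing forward as they close: fully open they stand 13 mm farther back than shut.
Start: joints at [1.117, 0.527, 1.433, -0, 1.181, -0.178], TCP at [0.17, 0.601, 0.231] pointing down, gripper open.
Joint ranges: [-3.08, 3.08], [-0.75, 2.2], [0.22, 2.44], [-1.43, 4.57], [0, 2.65], [-2.85, 2.85]. Speed limits (rad/s): [2.79, 2.79, 3.14, 3.14, 3.14, 3.14].

### API

Orientations are given as a unit quaternion [x, y, z, w].
In Python, from station import sense, snapshot, camera_info, sign_off, tcp_to_grasp gives the robot as it stands.
- The arm moves only by the shell command python3 -m inch 'ROWS' [FORCE]. ROWS is JSON, a list of rows, each a list of 3 entries, a list of its own where there are three numbers: the closure, from -1 (fully open) to 1 (shut), so that 0 is half open, then the shift along the tool's x, y, z normalised to -1 to 1, where 1 is 10 cm, then the turn, a rotation vector about the tool's x, y, z normalised to -1 to 1, where 1 is 360 degrees. In form: [[jaw, [dx, dy, dz], [ax, ay, az]], ...]. A call has 1 to 20 rows; each row is the pose to reach, as a shift and turn from the pose commanded when the call began, along the tool's axes at that moment, turning the shorter way round; what a row does not reach only later rows make up. A row lasts 1/10 s, in which the tool goes at most 50 mm and 8.59 degrees, less where a joint would pass 70% of its speed; a pose out of reach is approached as far as the arm can. A call with a number of a shift or a turn outside -1 to 1 is refused whole. A call with a gripper value outside its range is refused whole. The fingers move at their own pace and stop on an object; FORCE is the grip in N (left out, the last holds). Time passes only in rows, so rows that repeat a pose let the fingers close. It gives the time, the measured TCP pose, the force and the opening at its end, in the units of the state.
- sense(): the state, without advancing time (a new reading comes with each control period).
- snapshot(name): name is "side" or "top"; returns (picture, depth): 384x512x3 uint8, blue, green, red; 384x512 float32, m along the optical axis (not along the pixel's ray), 0 where there is no reading.
- camera_info(name): a dict with "K" (3x3 intrinsics, pixels), "dist" ([k1, k2, p1, p2, k3] as OpenCV has them; the pictures are not rectified), "origin" and "orientation" of the camera in the world. Camera axes: x right, y down, z forward; pixel columns grow to the right and rows downward; lengths in m; the calibration is good to about 2 mm. A picture is of the moment at which its call begins. camera_info takes no time and is no camera call.
- sign_off(): hands the job in, once; it reports no verdict.
The state is a dict: "t": time; "q": joint angles; "qd": joint speeds; "tau": joint torques, N m; "tcp_pos": TCP position; "tool_rot": TCP orientation; "force": force on the tool from outside, world axes, zero at the start; "ft_torque": the same for the moment, N m; "finger_gap": opening from 0.0 (shut) to 1.0 (fully open).
Only numpy, scipy, OpenCV 4.12 (cv2) and the standard library are available. Lean on these libraries where they do the work, as an engineer would, in place of code of your own. Each camera call takes 0.05 s, during which the arm holds its last target.

## Working session

There is one attempt and no reset: what is moved stays moved. The work goes in short steps, Python scripts to look and compute and a shell command to move; the robot and the scene stay as the last step left them, time stands still between calls to the robot, and variables do not carry over. Pictures are saved under pics/ and viewed, and the job is handed in when it is done.

```bash
ls; mkdir -p pics; python3 - <<'E'
from station import *
import cv2
print(sense()); print(tcp_to_grasp)
for n in("side","top"):
    p,d=snapshot(n); cv2.imwrite(f"pics/{n}0.png",p); import numpy as np; np.save(f"pics/{n}0.npy",d); print(n,camera_info(n))
E
```

```text
pics
{'t': 0.0, 'q': array([ 1.11649035e+00,  5.28440612e-01,  1.43393734e+00, -7.63570195e-07,
        1.18136685e+00, -1.78522146e-01]), 'qd': array([-0.0019388 ,  0.00097843, -0.00132827,  0.00044343,  0.0002083 ,
       -0.00123235]), 'tau': array([-1.07631517e-03, -4.42352343e+01, -1.78026867e+01, -4.06605604e-04,
        8.32035294e-03, -2.65076409e-06]), 'tcp_pos': array([0.16985039, 0.60072525, 0.23033816]), 'tool_rot': array([ 1.37455122e-01,  9.90507411e-01, -1.02276216e-03, -3.34495542e-04]), 'force': array([-0.57375069,  0.01366933, -0.23223232]), 'ft_torque': array([ 0.02063556, -0.01907447,  0.02752651]), 'finger_gap': 1.0004424180672349}
0.0187
side {'K': array([[382.48184867,   0.        , 254.3785691 ],
       [  0.        , 382.48184867, 189.4507814 ],
       [  0.        ,   0.        ,   1.        ]]), 'dist': array([-0.0377339,  0.       ,  0.       ,  0.       ,  0.       ]), 'origin': array([0.28720633, 0.70039861, 0.87652981]), 'orientation': array([-0.17670182,  0.91440636, -0.35654927,  0.07423006])}
top {'K': array([[424.44944894,   0.        , 248.48294633],
       [  0.        , 424.44944894, 193.46944823],
       [  0.        ,   0.        ,   1.        ]]), 'dist': array([-0.08347069,  0.        ,  0.        ,  0.        ,  0.        ]), 'origin': array([0.37879078, 0.02529412, 1.6193138 ]), 'orientation': array([ 0.7058081 , -0.70576626,  0.04148284, -0.04481176])}
```

View pics/side0.png

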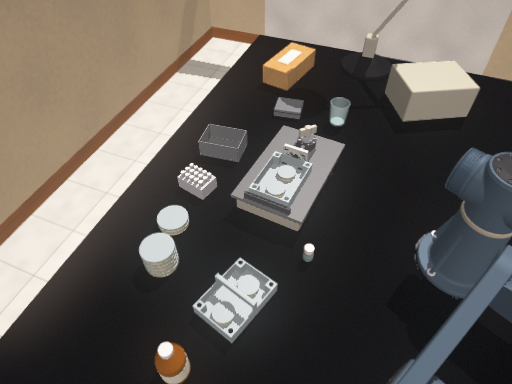

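View pics/top0.png

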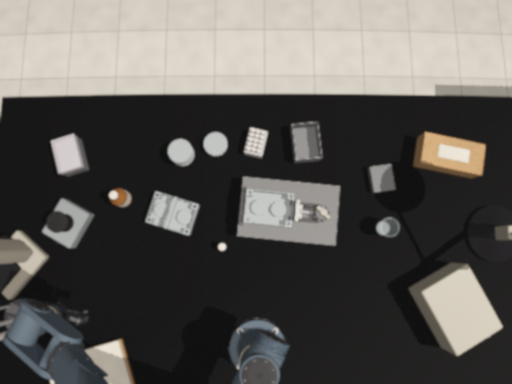

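```bash
cat > h.py <<'E'
import numpy as np, cv2
from scipy.spatial.transform import Rotation as R
from station import *
CI={n:camera_info(n) for n in("side","top")}
def ray(n,uv):
    c=CI[n]; p=cv2.undistortPoints(np.array(uv,float).reshape(-1,1,2),c["K"],c["dist"]).reshape(-1,2)
    d=np.c_[p,np.ones(len(p))]
    return np.array(c["origin"]),R.from_quat(c["orientation"]).apply(d)
def plane(n,uv,z):
    o,d=ray(n,uv); return o+d*((z-o[2])/d[:,2])[:,None]
def tri(uv1,uv2):
    o1,d1=ray("side",[uv1]);o2,d2=ray("top",[uv2]);d1=d1[0]/np.linalg.norm(d1);d2=d2[0]/np.linalg.norm(d2)
    s=np.linalg.lstsq(np.c_[d1,-d2],o2-o1,rcond=None)[0]
    a=o1+s[0]*d1;b=o2+s[1]*d2
    return (a+b)/2,np.linalg.norm(a-b)
def proj(n,P):
    c=CI[n]; r=R.from_quat(c["orientation"]).inv()
    X=r.apply(np.atleast_2d(P)-c["origin"])
    return cv2.projectPoints(X,np.zeros(3),np.zeros(3),c["K"],c["dist"])[0].reshape(-1,2)
E
python3 - <<'E'
from h import *
print([proj(n,[[.17,.6,.23],[0,0,0]]) for n in CI])
s=cv2.imread("pics/side0.png");t=cv2.imread("pics/top0.png")
def crop(im,x,y,w,h,k,f): cv2.imwrite(f,cv2.resize(im[y:y+h,x:x+w],None,fx=k,fy=k,interpolation=cv2.INTER_CUBIC))
crop(s,185,250,100,100,6,"pics/s_tray.png")
crop(s,230,115,120,110,6,"pics/s_shk.png")
crop(t,140,180,70,65,8,"pics/t_tray.png")
crop(t,235,170,110,80,7,"pics/t_shk.png")
E
```

```text
[array([[366.38555384, 484.11879802],
       [456.22886374, 262.06884707]]), array([[ 74.39202277, 308.84658923],
       [257.29182549, 347.57376108]])]
```

View pics/s_tray.png

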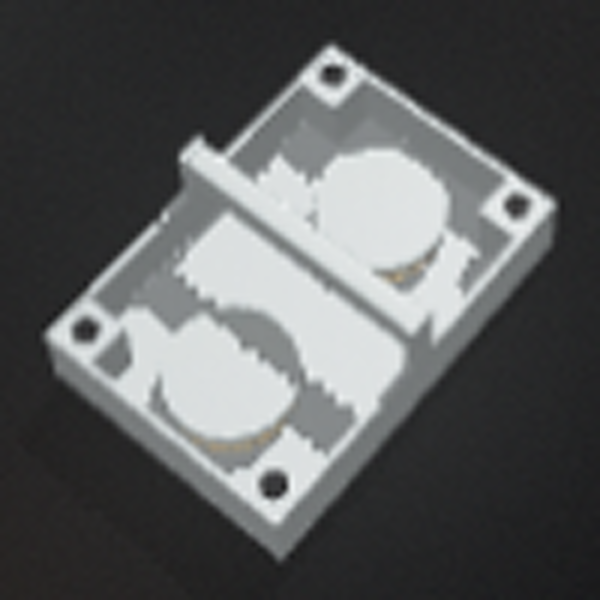

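View pics/s_shk.png

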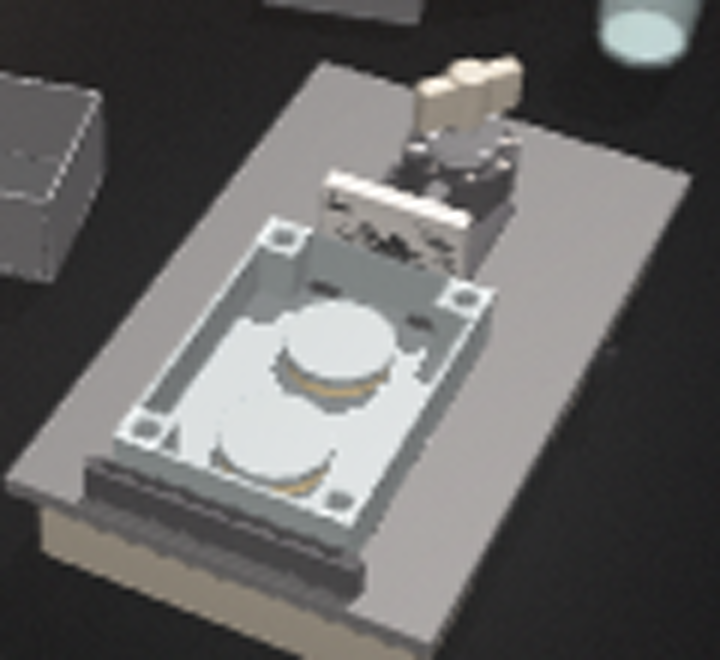

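View pics/t_tray.png

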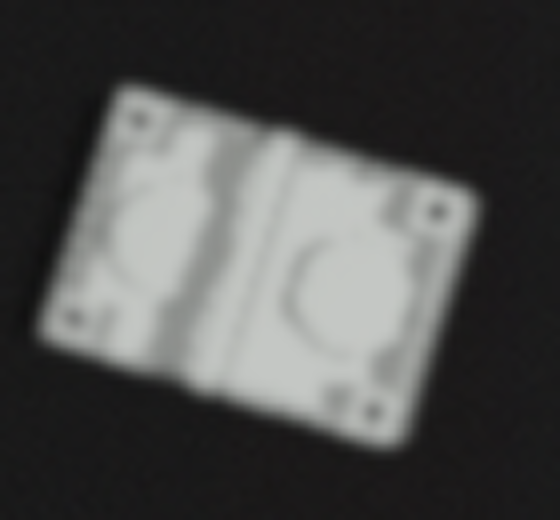

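View pics/t_shk.png

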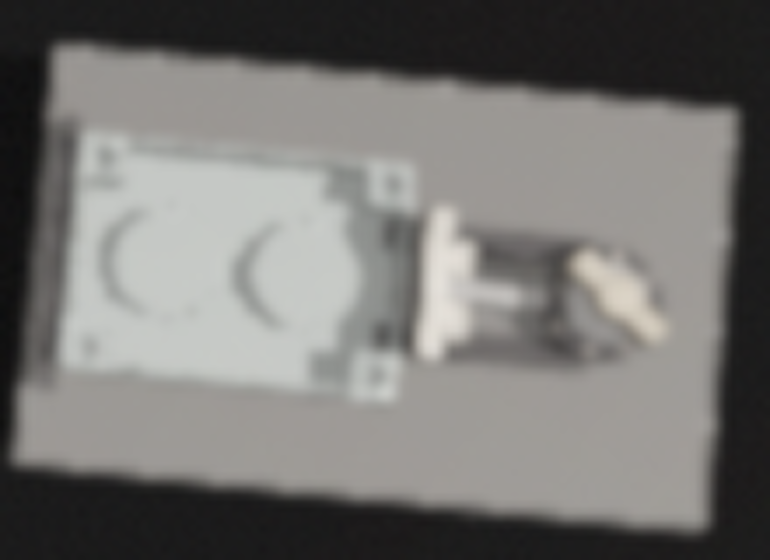

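```bash
cat >> h.py <<'E'
def spot(im,uv,r=3,dark=True):
    g=cv2.cvtColor(im,cv2.COLOR_BGR2GRAY).astype(float)
    u,v=uv
    for _ in range(3):
        p=cv2.getRectSubPix(g.astype(np.float32),(2*r*5+1,2*r*5+1),(0,0)) if 0 else None
        k=8; s=np.arange(-r,r+1e-6,1/k); U,V=np.meshgrid(u+s,v+s)
        w=cv2.remap(g.astype(np.float32),U.astype(np.float32),V.astype(np.float32),cv2.INTER_CUBIC)
        if not dark: w=-w
        m=(U-u)**2+(V-v)**2<=r*r
        hi,lo=np.percentile(w[m],75),w[m].min()
        wt=np.clip(hi-(hi-lo)*.35-w,0,None)*m
        u,v=(wt*U).sum()/wt.sum(),(wt*V).sum()/wt.sum()
    return u,v
def fit(P,model):
    "2D rigid model->P; returns centre, yaw, rms"
    P=np.asarray(P)[:,:2];M=np.asarray(model);c=P.mean(0);m=M.mean(0)
    A=P-c;B=M-m
    th=np.arctan2((B[:,0]*A[:,1]-B[:,1]*A[:,0]).sum(),(B*A).sum())
    Rm=np.array([[np.cos(th),-np.sin(th)],[np.sin(th),np.cos(th)]])
    e=A-B@Rm.T
    return c-Rm@m,th,e*1000
E
cat > m.py <<'E'
from h import *
s=cv2.imread("pics/side0.png");t=cv2.imread("pics/top0.png")
cv=lambda L,k,x0,y0:[((x+.5)/k-.5+x0,(y+.5)/k-.5+y0) for x,y in L]
# order: (u-left-top..) loose tray
TS=cv([(333,75),(516,206),(86,332),(274,485)],6,185,250)
TT=cv([(436,210),(373,411),(139,120),(73,317)],8,140,180)
LS=cv([(285,238),(467,298),(148,428),(341,500)],6,230,115)
LT=cv([(395,185),(378,377),(106,157),(90,347)],7,235,170)
model=np.array([[49,-74],[-49,-74],[49,74],[-49,74]])/1000
for nm,a,b,z in(("tray",TS,TT,.043),("low",LS,LT,.104)):
    a2=[spot(s,p,2.2) for p in a];b2=[spot(t,p,1.8) for p in b]
    print(nm,np.round(np.array(a2)-a,1).tolist(),np.round(np.array(b2)-b,1).tolist())
    T=[tri(p,q) for p,q in zip(a2,b2)]
    print(" tri z",[round(x[0][2],4) for x in T],"gap",[round(x[1],4) for x in T], fit([x[0] for x in T],model)[:2])
    for n,q in(("side",a2),("top",b2)):
        P=plane(n,q,z);c,th,e=fit(P,model);print(" ",n,c.round(4),np.degrees(th).round(2),e.round(1).tolist())
        for i,j in((0,1),(2,3),(0,2),(1,3)):print("  ",(np.linalg.norm(P[i]-P[j])*1000).round(1),end="")
        print()
E
python3 m.py
```

```text
tray [[-0.2, -0.3], [0.0, -0.1], [-0.1, -0.3], [0.3, 0.4]] [[0.2, 0.2], [-0.0, 0.1], [-0.0, -0.1], [0.0, 0.1]]
 tri z [np.float64(0.0439), np.float64(0.0431), np.float64(0.0429), np.float64(0.0413)] gap [np.float64(0.0008), np.float64(0.0008), np.float64(0.0014), np.float64(0.0024)] (array([0.49948011, 0.32042331]), np.float64(-0.2964792401567037))
  side [0.4988 0.3203] -16.78 [[0.2, -0.7], [0.3, 0.3], [0.0, -0.3], [-0.5, 0.7]]
   98.1   98.8   148.3   148.2
  top [0.5001 0.3205] -17.07 [[-0.1, 0.0], [0.0, -0.1], [-0.2, 0.2], [0.3, -0.1]]
   97.8   97.5   148.1   148.1
low [[-0.3, 0.0], [-0.3, 0.1], [-0.3, 0.2], [-0.3, 0.2]] [[-0.3, -0.1], [-0.3, -0.2], [-0.0, -0.1], [-0.0, -0.0]]
 tri z [np.float64(0.0998), np.float64(0.1007), np.float64(0.1001), np.float64(0.0991)] gap [np.float64(0.001), np.float64(0.0008), np.float64(0.0013), np.float64(0.0005)] (array([ 0.51409897, -0.04145101]), np.float64(-0.09734027282291464))
  side [ 0.5125 -0.0377] -5.53 [[-0.2, 0.4], [0.0, -0.1], [-0.1, -0.0], [0.3, -0.3]]
   97.7   97.5   147.5   147.8
  top [ 0.5142 -0.0412] -5.54 [[0.1, 0.1], [-0.4, 0.4], [0.3, 0.4], [-0.0, -0.9]]
   98.5   98.3   148.3   146.7
```

```bash
cat >> h.py <<'E'
def goto(p,yaw):
    "tool y yaw (deg) target, tool pointing down; prints shift in 10cm units & turn in tool axes"
    s=sense();r=R.from_quat(s["tool_rot"]);y=np.radians(yaw)
    ty=np.array([np.cos(y),np.sin(y),0]);tz=np.array([0,0,-1.]);T=R.from_matrix(np.c_[np.cross(ty,tz),ty,tz])
    print("tcp",s["tcp_pos"].round(4),"t",round(s["t"],2),"F",s["force"].round(1),"T",s["ft_torque"].round(3),"gap",round(s["finger_gap"],3))
    print("shift/0.1:",(r.inv().apply(np.array(p)-s["tcp_pos"])*10).round(3),"turn/360:",((r.inv()*T).as_rotvec()/2/np.pi).round(4))
E
python3 - <<'E'
from h import *
s=cv2.imread("pics/side0.png");t=cv2.imread("pics/top0.png")
# knob mask: pale warm
for n,im,box in(("side",s,(296,120,322,140)),("top",t,(312,202,334,222))):
    x0,y0,x1,y1=box;c=im[y0:y1,x0:x1].astype(int)
    m=((c[...,2]-c[...,0]>14)&(c[...,2]>140)).astype(np.uint8)
    print(n);print("\n".join("".join(".#"[v] for v in r) for r in m))
    d=np.load(f"pics/{n}0.npy")[y0:y1,x0:x1]
    v,u=np.nonzero(m);o,dd=ray(n,np.c_[u+x0,v+y0]);P=o+dd*d[v,u][:,None]
    print(P.min(0).round(3),P.max(0).round(3),np.median(P,0).round(3))
    (cx,cy),wh,a=cv2.minAreaRect(np.c_[u,v].astype(np.float32));print(cx+x0,cy+y0,wh,a)
    q=plane(n,np.c_[u+x0,v+y0],.143);C=q.mean(0);w,V=np.linalg.eigh(np.cov(q[:,:2].T));print("centroid@.143",C.round(4),"axis",np.degrees(np.arctan2(V[1,1],V[0,1])))
# handle depth
for n,uv in(("side",[(185+300/6,250+235/6),(185+220/6,250+170/6),(185+390/6,250+300/6)]),("top",[(140+245/8,180+260/8)])):
    d=np.load(f"pics/{n}0.npy");o,dd=ray(n,uv)
    print(n,[(o+q*d[int(round(v)),int(round(u))]).round(4) for q,(u,v) in zip(dd,uv)])
goto([.4995,.3204,.2],73.1)
E
```

```text
side
..........................
..........................
..........................
..........................
..........................
..........##########......
.........############.....
........############......
.....###############......
....###########.####......
....##########..###.......
.....#########..###.......
.....#########..###.......
.....#########..#.........
.....##########...........
....##########............
....###....#..............
..........................
..................#.......
..........................
[ 0.287 -0.247  0.095] [0.513 0.7   0.877] [ 0.493 -0.219  0.138]
307.5699996948242 130.51000022888184 (15.414929389953613, 13.01076602935791) 8.13010311126709
centroid@.143 [ 0.4909 -0.2121  0.143 ] axis 73.83627778295528
top
......................
......................
......................
......................
.....###..............
.....####.............
.....#####............
.....########.........
......########........
.......########.......
........#######.......
........########......
.........########.....
..........########....
............######....
.............#####....
..............###.....
......................
......................
......................
[ 0.474 -0.258  0.092] [ 0.517 -0.207  0.153] [ 0.495 -0.228  0.143]
322.75 211.75 (16.26345443725586, 5.656853675842285) 45.0
centroid@.143 [ 0.4943 -0.228   0.143 ] axis 45.816368058921135
side [array([0.4983, 0.321 , 0.0686]), array([0.539 , 0.3073, 0.0694]), array([0.4548, 0.3347, 0.0721])]
top [array([0.4988, 0.3189, 0.0679])]
tcp [0.1699 0.6008 0.2304] t 0.1 F [-0.   0.6 -0.8] T [-0.061 -0.017  0.065] gap 1.003
shift/0.1: [-3.935 -1.799  0.306] turn/360: [-0.0003 -0.0001  0.003 ]
```

```bash
for i in 1; do python3 -m inch '[[-1,[-0.5,-0.23,0],[0,0,0.003]],[-1,[-1,-0.46,0],[0,0,0.003]],[-1,[-1,-0.46,0],[0,0,0.003]]]' 
python3 -m inch '[[-1,[-0.5,-0.22,0],[0,0,0]],[-1,[-1,-0.45,0],[0,0,0]],[-1,[-1,-0.45,0],[0,0,0]]]' 
python3 -m inch '[[-1,[-0.5,-0.22,0],[0,0,0]],[-1,[-1,-0.45,0],[0,0,0]],[-1,[-1,-0.45,0],[0,0,0]]]' 
python3 -m inch '[[-1,[-0.4,-0.22,0.1],[0,0,0]],[-1,[-0.9,-0.42,0.3],[0,0,0]],[-1,[-0.9,-0.42,0.3],[0,0,0]],[-1,[-0.9,-0.42,0.3],[0,0,0]]]'; done
python3 -c "
from h import *
goto([.4995,.3204,.044],73.1)"
```

```text
t: 0.4
tcp_pos: [0.2567, 0.5269, 0.2307]
tool_rot: [0.149, 0.989, -0.001, 0.0]
force: [0.0, 0.1, 0.2]
finger_gap: 0.998
t: 0.7
tcp_pos: [0.3396, 0.4552, 0.2311]
tool_rot: [0.149, 0.989, -0.001, 0.0]
force: [-0.9, 0.4, -0.6]
finger_gap: 1.001
t: 1.0
tcp_pos: [0.4224, 0.3836, 0.2312]
tool_rot: [0.149, 0.989, -0.0, 0.001]
force: [-0.3, -0.1, 0.9]
finger_gap: 1.0
t: 1.4
tcp_pos: [0.493, 0.3191, 0.2002]
tool_rot: [0.148, 0.989, -0.0, -0.001]
force: [-1.0, 0.7, -0.4]
finger_gap: 1.002
tcp [0.493  0.3191 0.2002] t 1.4 F [-1.   0.7 -0.4] T [-0.032 -0.009 -0.053] gap 1.002
shift/0.1: [-0.062  0.033  1.562] turn/360: [-0.0001 -0.0004 -0.0003]
```

```bash
python3 -m inch '[[-1,[-0.06,0.03,0.3],[0,0,0]],[-1,[-0.06,0.03,0.6],[0,0,0]],[-1,[-0.06,0.03,0.9],[0,0,0]],[-1,[-0.06,0.03,0.9],[0,0,0]],[-1,[-0.06,0.03,0.9],[0,0,0]]]'
python3 -c "
from h import *
goto([.4995,.3204,.044],73.1)
for n in('side','top'):
    p,d=snapshot(n);cv2.imwrite(f'pics/{n}1.png',p)
p=cv2.imread('pics/side1.png')[220:360,160:320];cv2.imwrite('pics/s1c.png',cv2.resize(p,None,fx=4,fy=4))
"
```

```text
t: 1.9
tcp_pos: [0.4984, 0.3219, 0.1117]
tool_rot: [0.146, 0.989, -0.0, -0.001]
force: [0.0, 0.0, 0.8]
finger_gap: 0.995
tcp [0.4984 0.3219 0.1117] t 1.9 F [0.  0.  0.8] T [0.036 0.024 0.002] gap 0.995
shift/0.1: [-0.015 -0.011  0.677] turn/360: [-0.     -0.0002  0.0003]
```

View pics/s1c.png

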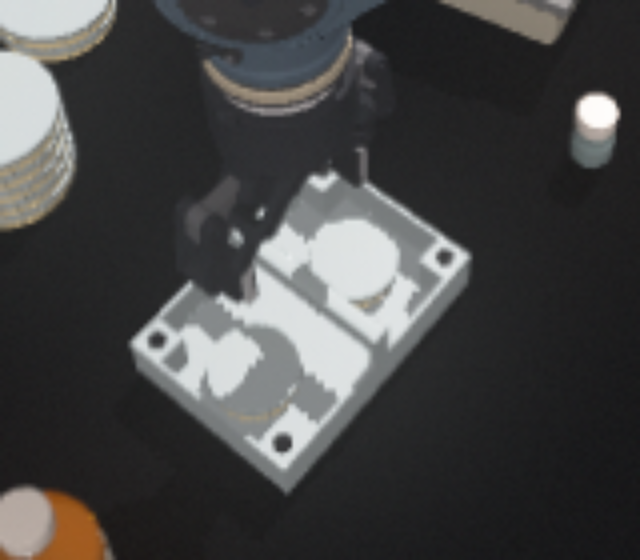

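The gripper straddles the handle, with one finger on either side. I'm descending and closing.

```bash
python3 -m inch '[[-1,[-0.015,-0.01,0.2],[0,0,0]],[-1,[-0.015,-0.01,0.4],[0,0,0]],[-1,[-0.015,-0.01,0.55],[0,0,0]],[-1,[-0.015,-0.01,0.68],[0,0,0]],[-1,[-0.015,-0.01,0.68],[0,0,0]],[0,[-0.015,-0.01,0.68],[0,0,0]],[0.5,[-0.015,-0.01,0.68],[0,0,0]],[0.6,[-0.015,-0.01,0.68],[0,0,0]],[1,[-0.015,-0.01,0.68],[0,0,0]],[1,[-0.015,-0.01,0.68],[0,0,0]],[1,[-0.015,-0.01,0.68],[0,0,0]],[1,[-0.015,-0.01,0.68],[0,0,0]],[1,[-0.015,-0.01,0.68],[0,0,0]],[1,[-0.015,-0.01,0.68],[0,0,0]]]' 50
python3 -c "
from h import *
goto([.4995,.3204,.2],78.6)"
```

```text
t: 3.4
tcp_pos: [0.5011, 0.3192, 0.0437]
tool_rot: [0.147, 0.989, 0.0, 0.0]
force: [0.0, 0.4, 4.5]
finger_gap: 0.129
tcp [0.5011 0.3192 0.0437] t 3.4 F [0.  0.4 4.5] T [0.007 0.067 0.081] gap 0.129
shift/0.1: [ 0.018  0.007 -1.563] turn/360: [ 0.0001  0.0001 -0.0152]
```

```bash
python3 -m inch '[[1,[0,0,-0.1],[0,0,0]],[1,[0,0,-0.3],[0,0,0]],[1,[0,0,-0.6],[0,0,0]],[1,[0,0,-0.9],[0,0,0]],[1,[0,0,-1],[0,0,0]]]' 
python3 -m inch '[[1,[0,0,-0.3],[0,0,0]],[1,[0,0,-0.6],[0,0,0]],[1,[0,0,-0.7],[0,0,0]],[1,[0,0,-0.7],[0,0,-0.015]],[1,[0,0,-0.7],[0,0,-0.032]],[1,[0,0,-0.7],[0,0,-0.032]],[1,[0,0,-0.7],[0,0,-0.032]]]' 
python3 -c "
from h import *
goto([.5135,-.04,.212],84.5)"
```

```text
t: 3.9
tcp_pos: [0.5019, 0.3196, 0.1459]
tool_rot: [0.147, 0.989, 0.001, 0.002]
force: [0.5, 0.5, -3.0]
finger_gap: 0.128
t: 4.6
tcp_pos: [0.5, 0.3187, 0.2119]
tool_rot: [0.048, 0.999, -0.001, -0.001]
force: [0.2, 0.7, -3.2]
finger_gap: 0.126
tcp [0.5    0.3187 0.2119] t 4.6 F [ 0.2  0.7 -3.2] T [-0.02  -0.069  0.01 ] gap 0.126
shift/0.1: [-4.780e-01 -3.558e+00  2.000e-03] turn/360: [-0.0002 -0.0004  0.    ]
```

```bash
python3 -m inch '[[1,[-0.03,-0.15,0],[0,0,0]],[1,[-0.06,-0.4,0],[0,0,0]],[1,[-0.09,-0.7,0],[0,0,0]],[1,[-0.12,-1,0],[0,0,0]]]' 
python3 -m inch '[[1,[-0.04,-0.33,0],[0,0,0]],[1,[-0.08,-0.66,0],[0,0,0]],[1,[-0.12,-1,0],[0,0,0]]]' 
python3 -m inch '[[1,[-0.04,-0.33,0],[0,0,0]],[1,[-0.08,-0.66,0],[0,0,0]],[1,[-0.12,-1,0],[0,0,0]]]' 
python3 -m inch '[[1,[-0.04,-0.2,0],[0,0,0]],[1,[-0.08,-0.4,0],[0,0,0]],[1,[-0.12,-0.55,0],[0,0,0]],[1,[-0.12,-0.55,0],[0,0,0]],[1,[-0.12,-0.55,0],[0,0,0]],[1,[-0.12,-0.55,0],[0,0,0]]]' 
python3 -c "
from h import *
goto([.5135,-.04,.18],84.5)
for n in('side','top'):
    p,d=snapshot(n);cv2.imwrite(f'pics/{n}2.png',p);np.save(f'pics/{n}2.npy',d)
p=cv2.imread('pics/side2.png')[100:230,210:350];cv2.imwrite('pics/s2c.png',cv2.resize(p,None,fx=5,fy=5,interpolation=2))
p=cv2.imread('pics/top2.png')[165:255,230:350];cv2.imwrite('pics/t2c.png',cv2.resize(p,None,fx=6,fy=6,interpolation=2))
"
```

```text
t: 5.0
tcp_pos: [0.503, 0.2166, 0.2129]
tool_rot: [0.047, 0.999, -0.0, -0.0]
force: [-0.8, -1.0, -1.9]
finger_gap: 0.129
t: 5.3
tcp_pos: [0.5056, 0.1156, 0.2131]
tool_rot: [0.047, 0.999, -0.0, -0.0]
force: [1.0, -0.8, -3.6]
finger_gap: 0.129
t: 5.6
tcp_pos: [0.508, 0.0149, 0.2132]
tool_rot: [0.048, 0.999, -0.0, -0.0]
force: [0.5, 0.2, -3.2]
finger_gap: 0.133
t: 6.2
tcp_pos: [0.5149, -0.038, 0.2131]
tool_rot: [0.047, 0.999, 0.0, -0.0]
force: [-0.1, -0.1, -2.5]
finger_gap: 0.128
tcp [ 0.5149 -0.038   0.2131] t 6.2 F [-0.1 -0.1 -2.5] T [ 0.013 -0.061 -0.001] gap 0.128
shift/0.1: [ 0.012 -0.021  0.331] turn/360: [ 0.0001 -0.0002  0.0005]
```

View pics/s2c.png

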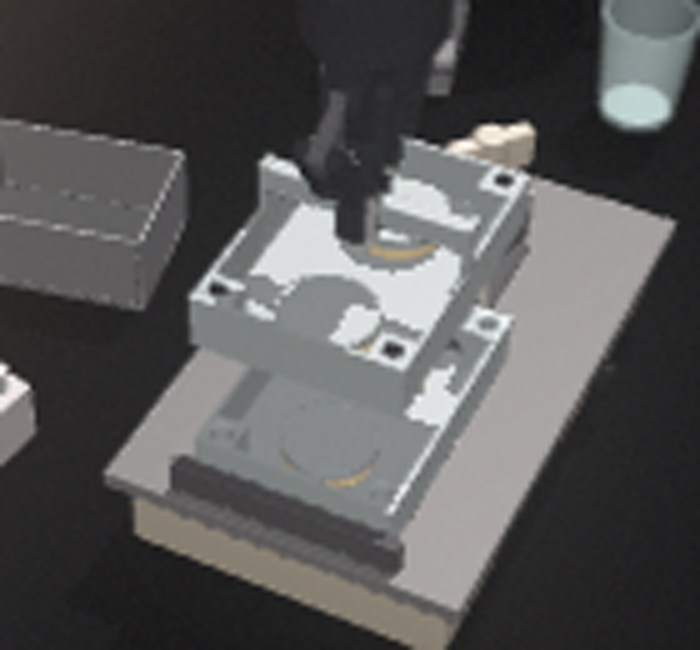

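View pics/t2c.png

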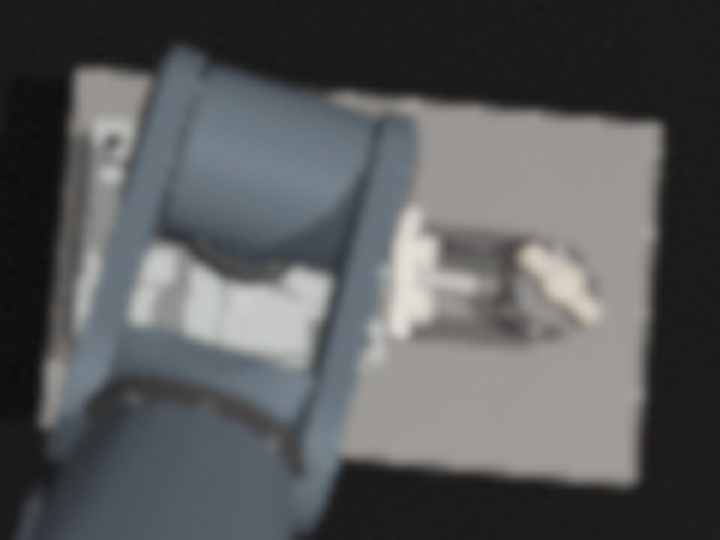

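```bash
python3 - <<'E'
from h import *
import m
E
cat > e.py <<'E'
from h import *
for n,us in (("side",None),("top",None)):
    d=np.load(f"pics/{n}0.npy")
    for nm,c,yaw,z in(("tray",(.4995,.3204),-16.9,.043),("low",(.5135,-.040),-5.54,.104)):
        y=np.radians(yaw);out=[]
        for sx in(-1,1):
            for a in np.linspace(-78,78,27):
                P=np.array([c[0]+np.cos(y)*sx*.0575-np.sin(y)*a/1000,c[1]+np.sin(y)*sx*.0575+np.cos(y)*a/1000,z])
                u,v=proj(n,P)[0];i,j=int(round(v)),int(round(u))
                o,dd=ray(n,[(j,i)]);out.append((o+dd[0]*d[i,j])[2])
        print(n,nm,np.percentile(out,[50,75,90]).round(4))
E
python3 e.py
python3 - <<'E'
import cv2
s=cv2.imread("pics/side0.png");cv2.imwrite("pics/z1.png",cv2.resize(s[145:205,245:315],None,fx=10,fy=10,interpolation=0))
E
```

```text
tray [[-0.2, -0.3], [0.0, -0.1], [-0.1, -0.3], [0.3, 0.4]] [[0.2, 0.2], [-0.0, 0.1], [-0.0, -0.1], [0.0, 0.1]]
 tri z [np.float64(0.0439), np.float64(0.0431), np.float64(0.0429), np.float64(0.0413)] gap [np.float64(0.0008), np.float64(0.0008), np.float64(0.0014), np.float64(0.0024)] (array([0.49948011, 0.32042331]), np.float64(-0.2964792401567037))
  side [0.4988 0.3203] -16.78 [[0.2, -0.7], [0.3, 0.3], [0.0, -0.3], [-0.5, 0.7]]
   98.1   98.8   148.3   148.2
  top [0.5001 0.3205] -17.07 [[-0.1, 0.0], [0.0, -0.1], [-0.2, 0.2], [0.3, -0.1]]
   97.8   97.5   148.1   148.1
low [[-0.3, 0.0], [-0.3, 0.1], [-0.3, 0.2], [-0.3, 0.2]] [[-0.3, -0.1], [-0.3, -0.2], [-0.0, -0.1], [-0.0, -0.0]]
 tri z [np.float64(0.0998), np.float64(0.1007), np.float64(0.1001), np.float64(0.0991)] gap [np.float64(0.001), np.float64(0.0008), np.float64(0.0013), np.float64(0.0005)] (array([ 0.51409897, -0.04145101]), np.float64(-0.09734027282291464))
  side [ 0.5125 -0.0377] -5.53 [[-0.2, 0.4], [0.0, -0.1], [-0.1, -0.0], [0.3, -0.3]]
   97.7   97.5   147.5   147.8
  top [ 0.5142 -0.0412] -5.54 [[0.1, 0.1], [-0.4, 0.4], [0.3, 0.4], [-0.0, -0.9]]
   98.5   98.3   148.3   146.7
side tray [0.042  0.0434 0.0461]
side low [0.102  0.1039 0.1049]
top tray [0.0424 0.0473 0.0522]
top low [0.1035 0.1057 0.1072]
```

View pics/z1.png

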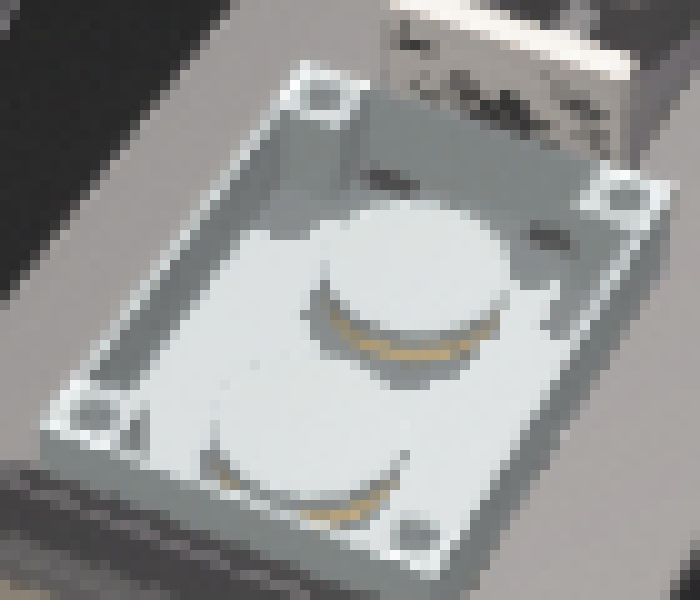

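```bash
cat > held.py <<'E'
from h import *
import sys
def held(im,uv,idx,z,r=2.2):
    model=np.array([[49,-74],[-49,-74],[49,74],[-49,74]])/1000
    q=[spot(im,p,r) for p in uv];print("px",np.round(q,1).tolist())
    P=plane("side",q,z);c,th,e=fit(P,model[idx]);print("held centre",c.round(4),"yaw",np.degrees(th).round(2),e.round(1).tolist())
    return c
E
python3 - <<'E'
from held import *
im=cv2.imread("pics/side2.png")
uv=[(503/5+210,180/5+100),(218/5+210,290/5+100),(393/5+210,350/5+100)]
for z in(.2115,.2124,.2135):held(im,uv,[1,2,3],z)
print(sense()["tcp_pos"])
E
```

```text
px [[310.3, 135.6], [253.1, 157.5], [288.1, 169.5]]
held centre [ 0.5135 -0.0375] yaw -5.35 [[-0.1, -0.1], [0.1, 0.1], [-0.0, -0.0]]
px [[310.3, 135.6], [253.1, 157.5], [288.1, 169.5]]
held centre [ 0.5132 -0.0365] yaw -5.35 [[-0.0, 0.1], [0.0, 0.0], [-0.0, -0.1]]
px [[310.3, 135.6], [253.1, 157.5], [288.1, 169.5]]
held centre [ 0.5129 -0.0354] yaw -5.35 [[0.0, 0.2], [-0.1, -0.0], [0.0, -0.2]]
[ 0.5150847  -0.03789133  0.21325794]
```

```bash
python3 -m inch '[[1,[0.004,-0.02,0.2],[0,0,0.0005]],[1,[0.004,-0.02,0.4],[0,0,0.0005]],[1,[0.004,-0.02,0.5],[0,0,0.0005]],[1,[0.004,-0.02,0.58],[0,0,0.0005]],[1,[0.004,-0.02,0.58],[0,0,0.0005]],[1,[0.004,-0.02,0.58],[0,0,0.0005]],[1,[0.004,-0.02,0.58],[0,0,0.0005]]]' 
python3 -c "
from h import *
goto([.5143,-.04,.1384],84.5)
for n in('side','top'):
    p,d=snapshot(n);cv2.imwrite(f'pics/{n}3.png',p);np.save(f'pics/{n}3.npy',d)
print(np.mean([sense()['tcp_pos'] for _ in range(5)],0))
p=cv2.imread('pics/side3.png')[110:230,225:345];cv2.imwrite('pics/s3c.png',cv2.resize(p,None,fx=6,fy=6,interpolation=2))
"
```

```text
t: 7.0
tcp_pos: [0.5155, -0.0409, 0.156]
tool_rot: [0.048, 0.999, -0.0, 0.001]
force: [0.9, -0.7, -2.8]
finger_gap: 0.132
tcp [ 0.5155 -0.0409  0.156 ] t 7.0 F [ 0.9 -0.7 -2.8] T [ 0.044 -0.099  0.042] gap 0.132
shift/0.1: [0.013 0.008 0.176] turn/360: [-0.0001  0.0003 -0.0001]
[ 0.51531655 -0.04095268  0.15599903]
```

View pics/s3c.png

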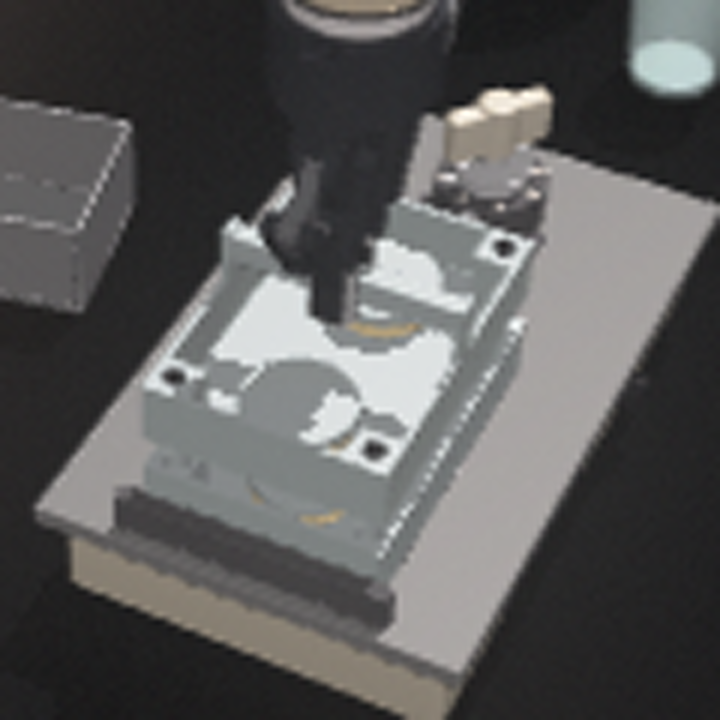

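```bash
python3 - <<'E'
from held import *
im=cv2.imread("pics/side3.png")
f=lambda x,y:((x+.5)/6-.5+225,(y+.5)/6-.5+110)
uv=[f(505,246),f(174,376),f(376,451)]
held(im,uv,[1,2,3],.1553)
E
```

```text
px [[308.6, 150.8], [253.6, 172.4], [286.9, 184.6]]
held centre [ 0.5135 -0.0394] yaw -5.64 [[0.1, 0.1], [-0.1, -0.1], [0.1, -0.0]]
```

```bash
python3 -m inch '[[1,[0.007,0,0.03],[0,0,0]],[1,[0.007,0,0.05],[0,0,0]],[1,[0.007,0,0.07],[0,0,0]],[1,[0.007,0,0.08],[0,0,0]],[1,[0.007,0,0.09],[0,0,0]],[1,[0.007,0,0.1],[0,0,0]],[1,[0.007,0,0.11],[0,0,0]],[1,[0.007,0,0.11],[0,0,0]],[1,[0.007,0,0.11],[0,0,0]]]' 
python3 -c "
from h import *
goto([.5143,-.04,.1384],84.5)"
```

```text
t: 8.0
tcp_pos: [0.5141, -0.0407, 0.1443]
tool_rot: [0.048, 0.999, -0.0, -0.0]
force: [0.5, 1.2, -3.4]
finger_gap: 0.128
tcp [ 0.5141 -0.0407  0.1443] t 8.0 F [ 0.5  1.2 -3.4] T [-0.051 -0.039 -0.009] gap 0.128
shift/0.1: [-0.001  0.008  0.059] turn/360: [-0.     -0.     -0.0001]
```

```bash
python3 -m inch '[[1,[0,0,0.01],[0,0,0]],[1,[0,0,0.02],[0,0,0]],[1,[0,0,0.03],[0,0,0]],[1,[0,0,0.04],[0,0,0]],[1,[0,0,0.04],[0,0,0]],[1,[0,0,0.04],[0,0,0]]]' 
python3 -c "
from h import *
goto([.5143,-.04,.1384],84.5)"
```

```text
t: 8.6
tcp_pos: [0.5141, -0.0407, 0.1403]
tool_rot: [0.048, 0.999, -0.0, -0.0]
force: [-0.3, -0.0, -2.7]
finger_gap: 0.133
tcp [ 0.5141 -0.0407  0.1403] t 8.6 F [-0.3 -0.  -2.7] T [ 0.003 -0.008 -0.017] gap 0.133
shift/0.1: [-0.001  0.008  0.019] turn/360: [-0.     -0.     -0.0001]
```

```bash
python3 -m inch '[[1,[0,0,0.01],[0,0,0]],[1,[0,0,0.015],[0,0,0]],[1,[0,0,0.02],[0,0,0]],[1,[0,0,0.02],[0,0,0]],[1,[0,0,0.02],[0,0,0]]]' 
python3 -c "
from h import *
goto([.5143,-.04,.1384],84.5)"
```

```text
t: 9.1
tcp_pos: [0.5142, -0.0407, 0.139]
tool_rot: [0.048, 0.999, -0.0, 0.0]
force: [-2.1, -0.0, 6.2]
finger_gap: 0.129
tcp [ 0.5142 -0.0407  0.139 ] t 9.1 F [-2.1 -0.   6.2] T [ 0.039  0.322 -0.012] gap 0.129
shift/0.1: [-0.001  0.008  0.006] turn/360: [-0.      0.0001 -0.0001]
```

```bash
python3 -m inch '[[0.5,[0,0,0],[0,0,0]],[0,[0,0,0],[0,0,0]],[-0.5,[0,0,0],[0,0,0]],[-0.5,[0,0,0],[0,0,0]],[-0.5,[0,0,0],[0,0,0]],[-0.5,[0,0,-0.1],[0,0,0]],[-0.5,[0,0,-0.3],[0,0,0]],[-0.5,[0,0,-0.6],[0,0,0]],[-0.5,[0,0,-0.8],[0,0,0]],[-0.5,[0,0,-0.8],[0,0,0]]]' 
python3 -c "
from h import *
goto([.4952,-.23,.22],84.5)
for n in('side','top'):
    p,d=snapshot(n);cv2.imwrite(f'pics/{n}4.png',p);np.save(f'pics/{n}4.npy',d)
p=cv2.imread('pics/side4.png')[110:230,225:345];cv2.imwrite('pics/s4c.png',cv2.resize(p,None,fx=6,fy=6,interpolation=2))
p=cv2.imread('pics/top4.png')[165:255,230:350];cv2.imwrite('pics/t4c.png',cv2.resize(p,None,fx=6,fy=6,interpolation=2))
"
```

```text
t: 10.1
tcp_pos: [0.5163, -0.0413, 0.2218]
tool_rot: [0.048, 0.999, -0.001, 0.004]
force: [1.2, -0.8, 0.1]
finger_gap: 0.745
tcp [ 0.5163 -0.0413  0.2218] t 10.1 F [ 1.2 -0.8  0.1] T [-0.048  0.01  -0.042] gap 0.745
shift/0.1: [ 0.028 -1.899  0.021] turn/360: [-0.0002  0.0012 -0.0001]
```

View pics/s4c.png

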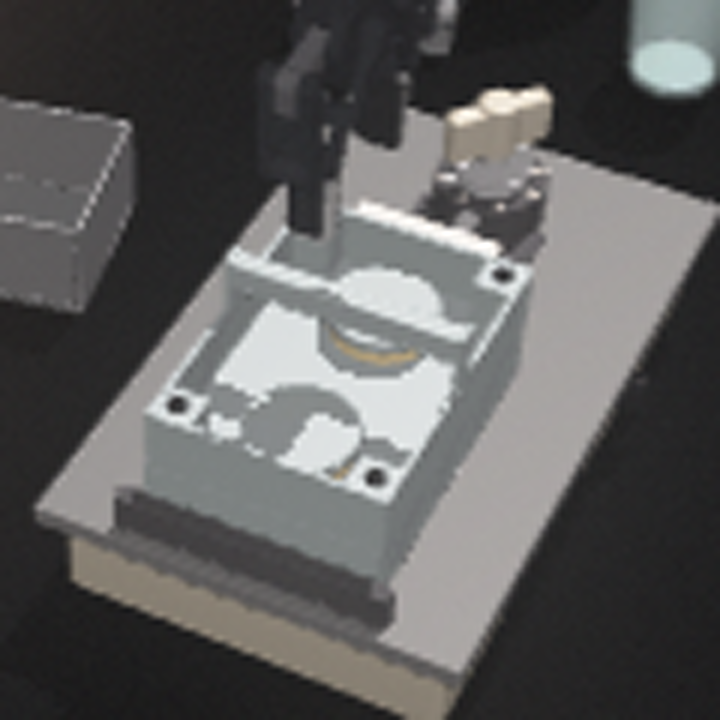

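View pics/t4c.png

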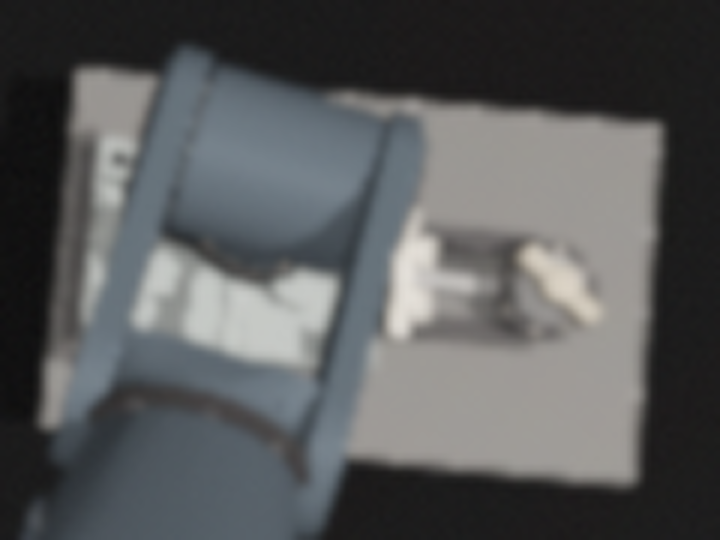

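```bash
python3 - <<'E'
from h import *
print(np.degrees(sense()["q"]).round(1))
for n,b in(("side",(292,118,324,142)),("top",(308,196,338,222))):
    x0,y0,x1,y1=b;p=cv2.imread(f"pics/{n}4.png")[y0:y1,x0:x1];cv2.imwrite(f"pics/k_{n}.png",cv2.resize(p,None,fx=22,fy=22,interpolation=2))
E
```

```text
[ -17.    22.8   98.5   -0.    58.7 -101.4]
```

View pics/k_side.png

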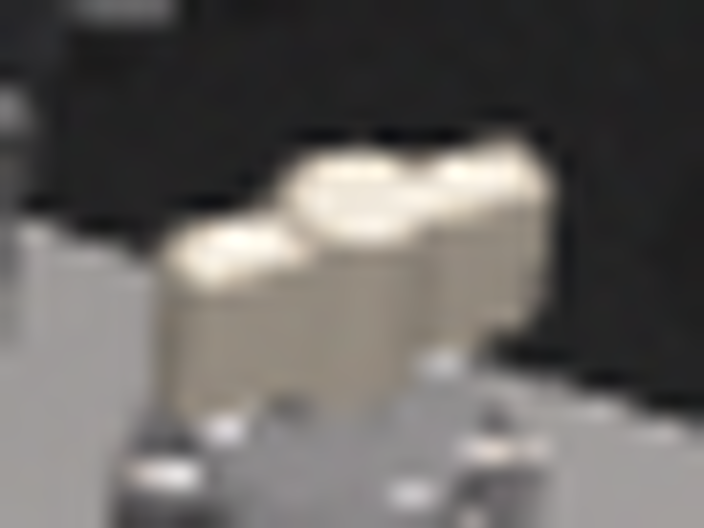

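View pics/k_top.png

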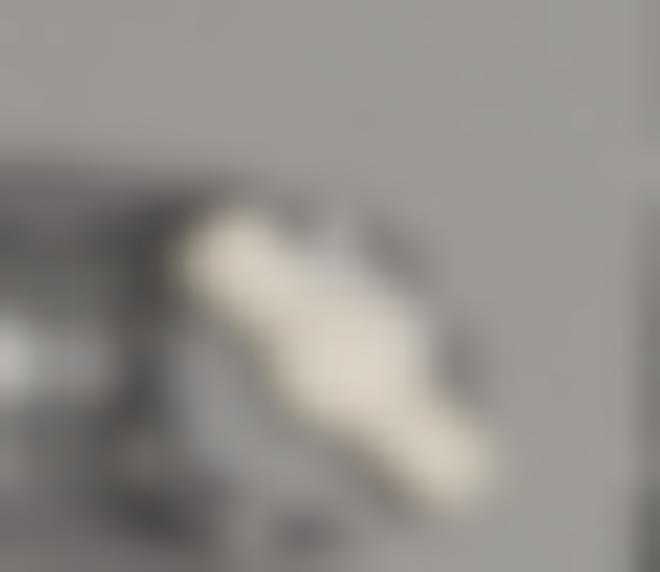

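```bash
python3 - <<'E'
from h import *
f=lambda x,y,a,b:((x+.5)/22-.5+a,(y+.5)/22-.5+b)
S=lambda x,y:f(x,y,292,118);T=lambda x,y:f(x,y,308,196)
h1,h2=S(365,195),T(345,355)
print(tri(h1,h2),plane("side",[h1],.143),plane("top",[h2],.143))
for n,a,b in(("side",S(215,258),S(505,170)),("top",T(225,250),T(450,465))):
    P=plane(n,[a,b],.143);d=P[0]-P[1];print(n,P.mean(0),np.degrees(np.arctan2(d[1],d[0])),np.linalg.norm(d))
goto([.4945,-.2296,.215],134)
E
```

```text
(array([ 0.49481655, -0.22872372,  0.14397771]), np.float64(0.0020534695849381787)) [[ 0.49407023 -0.23008958  0.143     ]] [[ 0.49590644 -0.22871376  0.143     ]]
side [ 0.493405   -0.22582993  0.143     ] 46.591209953019 0.046549518465393847
top [ 0.49552616 -0.22749813  0.143     ] 45.77086952473226 0.04912188265844201
tcp [ 0.5141 -0.0407  0.2189] t 10.2 F [-0.5  0.8  0.3] T [-0.008  0.023 -0.014] gap 0.747
shift/0.1: [ 0.013 -1.899  0.039] turn/360: [-1.000e-04  2.000e-04 -1.376e-01]
```

```bash
python3 -m inch '[[-0.5,[0,-0.3,0],[0,0,0]],[-0.5,[0,-0.6,0],[0,0,0]],[-0.5,[0.01,-0.95,0],[0,0,0]]]' 
python3 -m inch '[[-0.5,[0,-0.3,0],[0,0,-0.02]],[-0.5,[0,-0.6,0],[0,0,-0.04]],[-0.5,[0,-0.95,0],[0,0,-0.06]],[-0.5,[0,-0.95,0],[0,0,-0.08]],[-0.5,[0,-0.95,0],[0,0,-0.1]],[-0.5,[0,-0.95,0],[0,0,-0.12]],[-0.5,[0,-0.95,0],[0,0,-0.138]],[-0.5,[0,-0.95,0],[0,0,-0.138]],[-0.5,[0,-0.95,0],[0,0,-0.138]],[-0.5,[0,-0.95,0],[0,0,-0.138]]]' 
python3 -c "
from h import *
goto([.495,-.2295,.114],134.5);print(np.degrees(sense()['q']).round(1))"
```

```text
t: 10.5
tcp_pos: [0.503, -0.1351, 0.217]
tool_rot: [0.048, 0.999, 0.001, -0.001]
force: [-0.2, -0.1, 1.1]
finger_gap: 0.751
t: 11.5
tcp_pos: [0.5066, -0.2093, 0.216]
tool_rot: [-0.358, 0.933, -0.012, -0.016]
force: [-0.5, -0.7, -0.2]
finger_gap: 0.753
tcp [ 0.5066 -0.2093  0.216 ] t 11.5 F [-0.5 -0.7 -0.2] T [-0.027 -0.019  0.06 ] gap 0.753
shift/0.1: [ 0.182 -0.061  1.028] turn/360: [-0.0016 -0.0062 -0.007 ]
[ -32.9   25.6   93.9   -2.7   60.5 -163.5]
```

```bash
python3 -c "
from h import *
print(sense()['q']);goto([.495,-.2295,.215],125)"
```

```text
[-0.57346995  0.44684709  1.63827061 -0.04627439  1.05650858 -2.85403326]
tcp [ 0.5066 -0.2093  0.216 ] t 11.5 F [-0.5 -0.7 -0.2] T [-0.027 -0.019  0.06 ] gap 0.753
shift/0.1: [ 0.221 -0.073  0.019] turn/360: [-0.0021 -0.0061  0.0194]
```

```bash
python3 -m inch '[[-0.5,[0,0,0],[0,0,0.02]],[-0.5,[0,0,0],[0,0,0.03]],[-0.5,[0,0,0],[0,0,0.03]],[-0.5,[0,0,0],[0,0,0.03]],[-0.5,[0,0,0],[0,0,0.03]]]'; python3 -c "
from h import *
goto([.495,-.2295,.215],125);print(sense()['q'])"
```

```text
t: 12.0
tcp_pos: [0.5069, -0.2095, 0.2166]
tool_rot: [-0.269, 0.963, -0.014, -0.014]
force: [1.0, -0.1, 0.3]
finger_gap: 0.748
tcp [ 0.5069 -0.2095  0.2166] t 12.0 F [ 1.  -0.1  0.3] T [ 0.025  0.031 -0.035] gap 0.748
shift/0.1: [ 0.205 -0.109  0.025] turn/360: [-0.0029 -0.0057 -0.0105]
[-0.57346273  0.44602334  1.63762292 -0.04617884  1.0566401  -2.66647412]
```

```bash
python3 -m inch '[[-0.5,[0.2,-0.1,0.02],[-0.0029,-0.0057,-0.005]],[-0.5,[0.205,-0.109,0.02],[-0.0029,-0.0057,-0.005]],[-0.5,[0.205,-0.109,0.02],[-0.0029,-0.0057,-0.005]],[-0.5,[0.205,-0.109,0.02],[-0.0029,-0.0057,-0.005]]]'; python3 -c "
from h import *
goto([.495,-.2295,.115],123);print(sense()['q'])
for n in('side','top'):
    p,d=snapshot(n);cv2.imwrite(f'pics/{n}5.png',p)
p=cv2.imread('pics/side5.png')[80:180,250:370];cv2.imwrite('pics/s5c.png',cv2.resize(p,None,fx=6,fy=6,interpolation=2))
"
```

```text
t: 12.4
tcp_pos: [0.4953, -0.2289, 0.2156]
tool_rot: [-0.284, 0.959, -0.0, 0.0]
force: [0.2, 0.3, 0.0]
finger_gap: 0.747
tcp [ 0.4953 -0.2289  0.2156] t 12.4 F [0.2 0.3 0. ] T [0.052 0.012 0.015] gap 0.747
shift/0.1: [ 0.006 -0.003  1.006] turn/360: [-0.0001  0.     -0.    ]
[-6.37781697e-01  4.40871157e-01  1.65002810e+00  1.15044404e-04
  1.05028129e+00 -2.78444315e+00]
```

View pics/s5c.png

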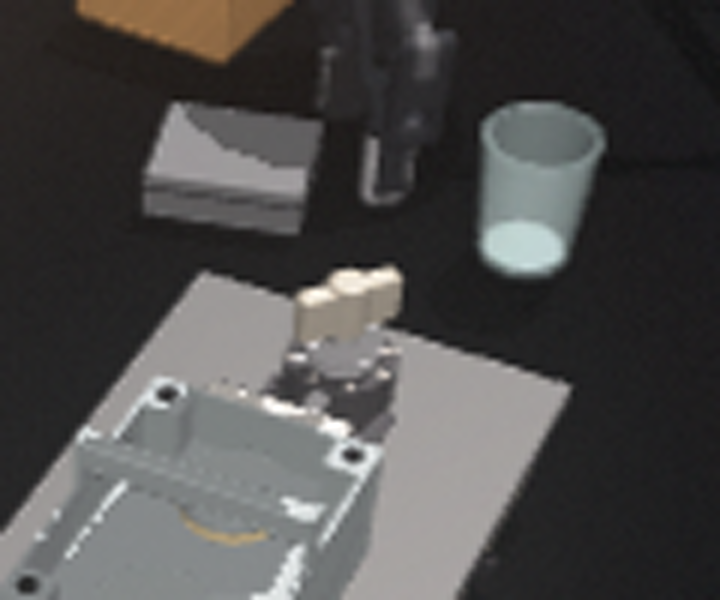

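```bash
python3 -m inch '[[-0.5,[0.004,-0.003,0.3],[0,0,0]],[-0.5,[0.004,-0.003,0.6],[0,0,0]],[-0.5,[0.004,-0.003,0.8],[0,0,0]],[-0.5,[0.004,-0.003,0.92],[0,0,0]],[-0.5,[0.004,-0.003,1],[0,0,0]],[-0.5,[0.004,-0.003,1],[0,0,0]],[-0.5,[0.004,-0.003,1],[0,0,0]]]'; python3 -c "
from h import *
goto([.495,-.2295,.115],123);print(sense()['q'])"
```

```text
t: 13.2
tcp_pos: [0.4957, -0.2299, 0.1162]
tool_rot: [-0.284, 0.959, -0.001, 0.001]
force: [0.9, 0.6, 0.8]
finger_gap: 0.753
tcp [ 0.4957 -0.2299  0.1162] t 13.2 F [0.9 0.6 0.8] T [0.022 0.02  0.041] gap 0.753
shift/0.1: [0.003 0.007 0.012] turn/360: [-0.0003  0.0001  0.0001]
[-6.38877378e-01  5.87586900e-01  1.73418085e+00 -1.85425234e-05
  8.17925656e-01 -2.78593408e+00]
```

```bash
python3 -m inch '[[0.2,[0,0,0.01],[0,0,0]],[0.5,[0,0,0.01],[0,0,0]],[0.7,[0,0,0.01],[0,0,0]],[1,[0,0,0.01],[0,0,0]],[1,[0,0,0.01],[0,0,0]],[1,[0,0,0.01],[0,0,0]],[1,[0,0,0.01],[0,0,0]],[1,[0,0,0.01],[0,0,0]]]' 30; python3 -c "
from h import *
goto([.495,-.2295,.115],123)
for n in('side','top'):
    p,d=snapshot(n);cv2.imwrite(f'pics/{n}6.png',p)
p=cv2.imread('pics/side6.png')[80:180,250:370];cv2.imwrite('pics/s6c.png',cv2.resize(p,None,fx=6,fy=6,interpolation=2))
"
```

```text
t: 14.0
tcp_pos: [0.4949, -0.2289, 0.115]
tool_rot: [-0.284, 0.959, 0.0, 0.0]
force: [0.8, 5.0, 6.0]
finger_gap: 0.151
tcp [ 0.4949 -0.2289  0.115 ] t 14.0 F [0.8 5.  6. ] T [0.693 0.11  0.019] gap 0.151
shift/0.1: [ 0.002 -0.006 -0.   ] turn/360: [ 0.0001  0.0001 -0.    ]
```

View pics/s6c.png

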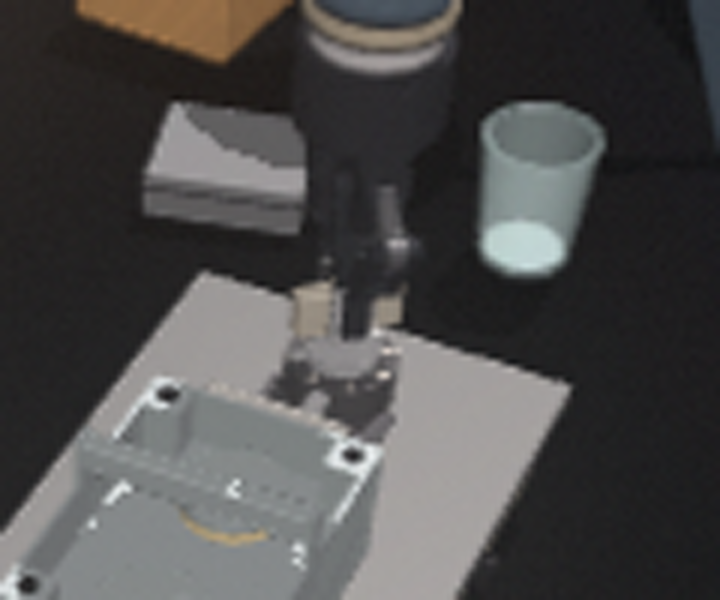

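```bash
python3 -m inch '[[1,[0,0,0],[0,0,0]],[1,[0,0,0],[0,0,0]],[1,[0,0,0],[0,0,0.015]],[1,[0,0,0],[0,0,0.03]],[1,[0,0,0],[0,0,0.045]],[1,[0,0,0],[0,0,0.06]],[1,[0,0,0],[0,0,0.075]],[1,[0,0,0],[0,0,0.08]],[1,[0,0,0],[0,0,0.08]],[1,[0,0,0],[0,0,0.08]]]' 90; cat > st.py <<'E'
from h import *
s=sense();r=R.from_quat(s["tool_rot"]).as_matrix()
print("t",round(s["t"],2),"yaw",np.degrees(np.arctan2(r[1,1],r[0,1])).round(2),"xyz",s["tcp_pos"].round(4),"F",s["force"].round(1),"T",s["ft_torque"].round(3),"gap",round(s["finger_gap"],3),"tau6",round(float(s["tau"][5]),3),"q6",round(float(s["q"][5]),3))
E
python3 st.py
```

```text
t: 15.1
tcp_pos: [0.495, -0.2291, 0.1152]
tool_rot: [-0.037, 0.999, 0.0, 0.0]
force: [-0.6, 3.2, 6.2]
finger_gap: 0.133
t 15.1 yaw 94.19 xyz [ 0.495  -0.2291  0.1152] F [-0.6  3.2  6.2] T [ 0.686  0.162 -0.048] gap 0.133 tau6 -0.023 q6 -2.283
```

```bash
python3 st.py
python3 -m inch '[[1,[0,0,0],[0,0,0.01]],[1,[0,0,0],[0,0,0.01]]]' >/dev/null; python3 st.py
python3 -m inch '[[1,[0,0,0],[0,0,0.01]],[1,[0,0,0],[0,0,0.01]]]' >/dev/null; python3 st.py
python3 -m inch '[[1,[0,0,0],[0,0,0.01]],[1,[0,0,0],[0,0,0.01]]]' >/dev/null; python3 st.py
python3 -m inch '[[1,[0,0,0],[0,0,0.01]],[1,[0,0,0],[0,0,0.01]]]' >/dev/null; python3 st.py
python3 -m inch '[[1,[0,0,0],[0,0,0.01]],[1,[0,0,0],[0,0,0.01]]]' >/dev/null; python3 st.py
python3 -m inch '[[1,[0,0,0],[0,0,0.01]],[1,[0,0,0],[0,0,0.01]]]' >/dev/null; python3 st.py
python3 -m inch '[[1,[0,0,0],[0,0,0.01]],[1,[0,0,0],[0,0,0.01]]]' >/dev/null; python3 st.py
```

```text
t 15.1 yaw 94.19 xyz [ 0.495  -0.2291  0.1152] F [-0.6  3.2  6.2] T [ 0.686  0.162 -0.048] gap 0.133 tau6 -0.023 q6 -2.283
t 15.3 yaw 90.53 xyz [ 0.495  -0.2291  0.1152] F [-0.8  3.6  6.5] T [0.652 0.18  0.013] gap 0.139 tau6 0.147 q6 -2.219
t 15.5 yaw 86.93 xyz [ 0.495  -0.2292  0.1152] F [-0.8  2.6  7.3] T [ 0.612  0.156 -0.002] gap 0.138 tau6 0.147 q6 -2.157
t 15.7 yaw 83.33 xyz [ 0.495  -0.2292  0.1152] F [-0.6  3.4  7.1] T [ 0.597  0.185 -0.007] gap 0.136 tau6 0.148 q6 -2.094
t 15.9 yaw 79.73 xyz [ 0.495  -0.2293  0.1152] F [-0.5  2.9  6.5] T [ 0.576  0.204 -0.062] gap 0.132 tau6 0.148 q6 -2.031
t 16.1 yaw 76.14 xyz [ 0.495  -0.2293  0.1152] F [-1.6  2.8  5.7] T [ 0.605  0.195 -0.022] gap 0.136 tau6 0.148 q6 -1.968
t 16.3 yaw 72.53 xyz [ 0.495  -0.2293  0.1152] F [-1.3  2.9  7.2] T [ 0.626  0.193 -0.027] gap 0.136 tau6 0.148 q6 -1.905
t 16.5 yaw 68.94 xyz [ 0.4949 -0.2294  0.1152] F [-1.2  3.5  6.7] T [ 0.543  0.259 -0.05 ] gap 0.136 tau6 0.148 q6 -1.842
```

```bash

python3 -m inch '[[1,[0,0,0],[0,0,0.01]],[1,[0,0,0],[0,0,0.01]]]' >/dev/null; python3 st.py
python3 -m inch '[[1,[0,0,0],[0,0,0.01]],[1,[0,0,0],[0,0,0.01]]]' >/dev/null; python3 st.py
python3 -m inch '[[1,[0,0,0],[0,0,0.01]],[1,[0,0,0],[0,0,0.01]]]' >/dev/null; python3 st.py
python3 -m inch '[[1,[0,0,0],[0,0,0.01]],[1,[0,0,0],[0,0,0.01]]]' >/dev/null; python3 st.py
python3 -m inch '[[1,[0,0,0],[0,0,0.01]],[1,[0,0,0],[0,0,0.01]]]' >/dev/null; python3 st.py
python3 -m inch '[[1,[0,0,0],[0,0,0.01]],[1,[0,0,0],[0,0,0.01]]]' >/dev/null; python3 st.py
python3 -m inch '[[1,[0,0,0],[0,0,0.01]],[1,[0,0,0],[0,0,0.01]]]' >/dev/null; python3 st.py
```

```text
t 16.7 yaw 65.34 xyz [ 0.495  -0.2294  0.1152] F [-1.1  4.   5.1] T [ 0.575  0.246 -0.003] gap 0.135 tau6 0.148 q6 -1.78
t 16.9 yaw 61.74 xyz [ 0.4949 -0.2294  0.1152] F [-0.9  3.1  5.6] T [ 0.522  0.251 -0.037] gap 0.13 tau6 0.148 q6 -1.717
t 17.1 yaw 58.14 xyz [ 0.4949 -0.2294  0.1152] F [-0.9  3.3  5.8] T [0.541 0.295 0.013] gap 0.137 tau6 0.148 q6 -1.654
t 17.3 yaw 54.54 xyz [ 0.4949 -0.2294  0.1152] F [-0.4  2.3  7.7] T [ 0.497  0.278 -0.03 ] gap 0.139 tau6 0.149 q6 -1.591
t 17.5 yaw 50.94 xyz [ 0.4949 -0.2295  0.1152] F [-1.3  1.7  6.3] T [ 0.476  0.282 -0.039] gap 0.134 tau6 0.149 q6 -1.528
t 17.7 yaw 47.34 xyz [ 0.4949 -0.2295  0.1152] F [-1.8  2.1  6.5] T [ 0.501  0.283 -0.048] gap 0.13 tau6 0.149 q6 -1.465
t 17.9 yaw 43.75 xyz [ 0.4948 -0.2295  0.1152] F [-1.1  2.   5.9] T [ 0.519  0.289 -0.02 ] gap 0.133 tau6 0.149 q6 -1.403
```

Turned about 92° so far, still free.

```bash

python3 -m inch '[[1,[0,0,0],[0,0,0.01]],[1,[0,0,0],[0,0,0.01]]]' >/dev/null; python3 st.py
python3 -m inch '[[1,[0,0,0],[0,0,0.01]],[1,[0,0,0],[0,0,0.01]]]' >/dev/null; python3 st.py
python3 -m inch '[[1,[0,0,0],[0,0,0.01]],[1,[0,0,0],[0,0,0.01]]]' >/dev/null; python3 st.py
python3 -m inch '[[1,[0,0,0],[0,0,0.01]],[1,[0,0,0],[0,0,0.01]]]' >/dev/null; python3 st.py
python3 -m inch '[[1,[0,0,0],[0,0,0.01]],[1,[0,0,0],[0,0,0.01]]]' >/dev/null; python3 st.py
python3 -m inch '[[1,[0,0,0],[0,0,0.01]],[1,[0,0,0],[0,0,0.01]]]' >/dev/null; python3 st.py
python3 -m inch '[[1,[0,0,0],[0,0,0.01]],[1,[0,0,0],[0,0,0.01]]]' >/dev/null; python3 st.py
```

```text
t 18.1 yaw 40.15 xyz [ 0.4948 -0.2295  0.1152] F [-1.7  3.   6.7] T [ 0.478  0.309 -0.019] gap 0.131 tau6 0.149 q6 -1.34
t 18.3 yaw 36.55 xyz [ 0.4948 -0.2296  0.1152] F [-1.6  2.6  6.9] T [ 0.434  0.283 -0.049] gap 0.135 tau6 0.149 q6 -1.277
t 18.5 yaw 32.95 xyz [ 0.4948 -0.2296  0.1152] F [-2.   2.6  5.9] T [ 0.511  0.346 -0.001] gap 0.14 tau6 0.15 q6 -1.214
t 18.7 yaw 29.35 xyz [ 0.4948 -0.2296  0.1152] F [-1.8  1.6  7.7] T [ 0.448  0.353 -0.032] gap 0.133 tau6 0.15 q6 -1.151
t 18.9 yaw 25.77 xyz [ 0.4947 -0.2296  0.1152] F [-1.9  2.3  5.5] T [ 0.405  0.317 -0.003] gap 0.138 tau6 0.163 q6 -1.089
t 19.1 yaw 22.23 xyz [ 0.4947 -0.2296  0.1152] F [-1.5  2.   6.8] T [0.441 0.422 0.203] gap 0.132 tau6 0.354 q6 -1.027
t 19.3 yaw 18.64 xyz [ 0.4946 -0.2296  0.1152] F [-1.7  2.6  5.6] T [0.484 0.418 0.198] gap 0.134 tau6 0.357 q6 -0.964
```

The bite is at tool yaw ≈ 25.8° (joint‑6 torque goes from 0.149 to 0.163, then 0.354). The target is yaw ≈ −19.6°, so 38.2° remain.

```bash

python3 -m inch '[[1,[0,0,0],[0,0,0.01]],[1,[0,0,0],[0,0,0.02]],[1,[0,0,0],[0,0,0.03]],[1,[0,0,0],[0,0,0.04]],[1,[0,0,0],[0,0,0.05]],[1,[0,0,0],[0,0,0.06]],[1,[0,0,0],[0,0,0.07]],[1,[0,0,0],[0,0,0.08]],[1,[0,0,0],[0,0,0.08]]]' >/dev/null; python3 st.py
python3 -m inch '[[1,[0,0,0],[0,0,0.01]],[1,[0,0,0],[0,0,0.02]],[1,[0,0,0],[0,0,0.026]],[1,[0,0,0],[0,0,0.026]],[1,[0,0,0],[0,0,0.026]]]' >/dev/null; python3 st.py
```

```text
t 20.2 yaw -10.16 xyz [ 0.4944 -0.2296  0.1152] F [-3.1  2.2  6.8] T [0.411 0.49  0.181] gap 0.134 tau6 0.353 q6 -0.461
t 20.7 yaw -19.47 xyz [ 0.4943 -0.2296  0.1152] F [-3.6  3.1  6.7] T [0.466 0.421 0.249] gap 0.136 tau6 0.238 q6 -0.299
```

```bash

python3 -m inch '[[0.6,[0,0,0],[0,0,0]],[0.2,[0,0,0],[0,0,0]],[-0.2,[0,0,0],[0,0,0]],[-0.4,[0,0,0],[0,0,0]],[-0.4,[0,0,0],[0,0,0]],[-0.4,[0,0,0],[0,0,0]],[-0.4,[0,0,-0.1],[0,0,0]],[-0.4,[0,0,-0.4],[0,0,0]],[-0.4,[0,0,-0.8],[0,0,0]],[-0.4,[0,0,-1],[0,0,0]],[-0.4,[0,0,-1],[0,0,0]]]'
python3 -m inch '[[-0.4,[0,-0.3,-0.2],[0,0,0]],[-0.4,[0,-0.6,-0.4],[0,0,0]],[-0.4,[0,-0.6,-0.6],[0,0,0]],[-0.4,[0,-0.6,-0.6],[0,0,0]],[-0.4,[0,-0.6,-0.6],[0,0,0]]]'; python3 st.py
python3 -c "
from h import *
for n in('side','top'):
    p,d=snapshot(n);cv2.imwrite(f'pics/{n}7.png',p)
p=cv2.imread('pics/side7.png')[100:220,220:350];cv2.imwrite('pics/s7c.png',cv2.resize(p,None,fx=6,fy=6,interpolation=2))
"
```

```text
t: 21.8
tcp_pos: [0.4971, -0.231, 0.2187]
tool_rot: [0.817, 0.577, 0.001, 0.004]
force: [1.2, -0.3, 0.9]
finger_gap: 0.705
t: 22.3
tcp_pos: [0.4384, -0.2096, 0.2742]
tool_rot: [0.817, 0.577, 0.0, 0.0]
force: [0.2, -0.2, 0.5]
finger_gap: 0.7
t 22.3 yaw -19.56 xyz [ 0.4384 -0.2096  0.2742] F [ 0.2 -0.2  0.5] T [-0.022  0.009 -0.06 ] gap 0.7 tau6 -0.0 q6 -0.335
```

View pics/s7c.png

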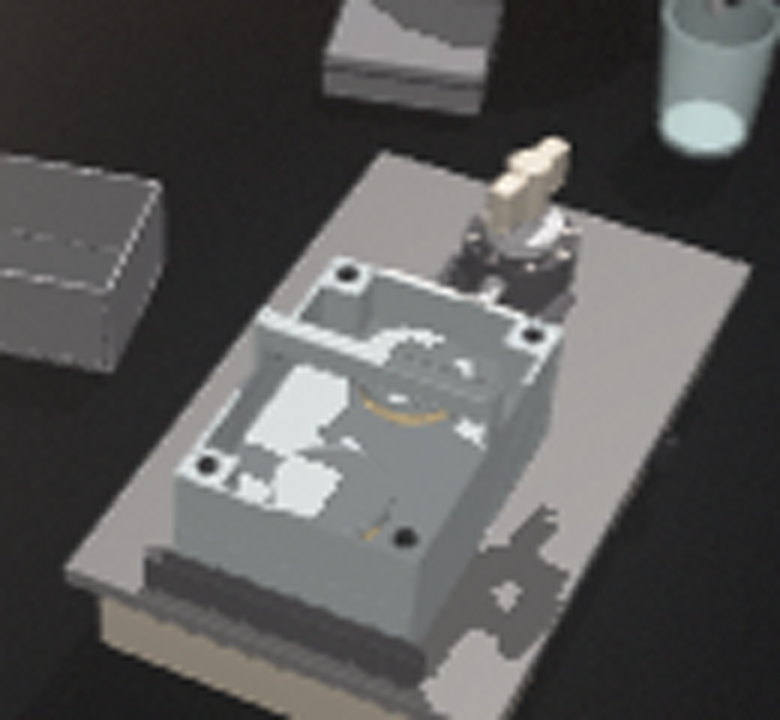

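View pics/top7.png

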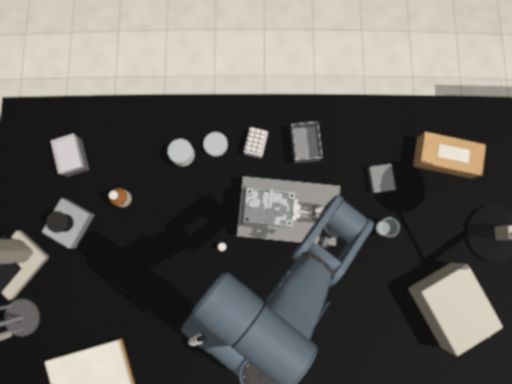

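```bash
python3 - <<'E'
from held import *
f=lambda x,y:((x+.5)/6-.5+220,(y+.5)/6-.5+100)
P=plane("side",[f(508,185),f(553,148)],.143);d=P[1]-P[0];print(P.mean(0),np.degrees(np.arctan2(d[1],d[0]))%180,np.linalg.norm(d))
im=cv2.imread("pics/side7.png")
model=np.array([[49,-74],[-49,-74],[49,74],[-49,74]])/1000
q=[spot(im,f(*p),2.2) for p in((347,273),(532,335),(206,464),(404,538))]
for z in(.138,.142):
    P=plane("side",q,z);c,th,e=fit(P,model);print(z,c.round(4),np.degrees(th),e.round(1).tolist(),np.linalg.norm(P[0]-P[2]),np.linalg.norm(P[1]-P[3]))
E
```

```text
[ 0.49299826 -0.22563097  0.143     ] 71.36165886218564 0.03975570566063737
0.138 [ 0.5125 -0.0393] -5.637938877247843 [[-0.1, 0.3], [0.2, -0.0], [-0.1, -0.2], [0.0, -0.0]] 0.1475059584899237 0.14797961889351144
0.142 [ 0.5113 -0.0353] -5.637938877247835 [[-0.4, 0.7], [0.5, 0.4], [-0.4, -0.6], [0.3, -0.4]] 0.14670704173710833 0.14717813671733662
```

The knob bar's direction (71° measured, 70.5° expected) shows no slip. The tray's holes fit level at z ≈ 0.138, so it is fully seated. The arm is clear, so I'm handing in.

```bash
python3 -c "
from station import *
print(sign_off())"
```

```text
the job is handed in; nothing more can be done
None
```

The tray with the handle is seated on the shaker tray and released. The clamp knob is tightened about 45° past the bite and released. I handed the job in at about 22.5 s with the arm clear of everything.

**Tray:** The pins dropped in without resistance, and contact came at a tray-bottom height of about 0.104 m. The last side picture fits the tray level, with its top at about 0.138 m and its walls flush with the lower tray.

**Clamp:** The knob ran freely for about 110° in total, including about 13° when the grip squared itself on the bar. The bite came at a tool yaw of about 25.8°, with joint‑6 torque rising from 0.149 through 0.163 to 0.354 N m. I stopped at −19.5°, about 45° further, give or take a degree or two. The knob bar's direction in the side picture is about 71°, against 70.5° expected, so the grip did not slip.

**Checks that disagreed or were missed:**
- **Camera mismatch:** The two cameras differed by 3–4 mm in y on the lower tray. I aimed between the two readings, and the pins went in.
- **Joint 6 at its limit:** On the first approach to the knob, a pose out of reach took joint 6 to −2.854 rad, against a stated limit of −2.85. I backed off at once, but I can't rule out that this counts as passing its range.
- **Not measured:** I did not measure the jaw position or the collar pointer directly. I saw nothing disturbed on the bench in the pictures.

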